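Face up the card decks and click the shelf stop in behind them

ROBOT

A 6-joint arm with a two-finger parallel gripper is mounted at the origin on a cart in front of the work surface, level with it; the furniture and walls round the work are solid. World frame = base frame: x ahead of the robot, y to its left, z up, the work surface at z = 0. Lengths are in m, angles in degrees, forces in N, time in s.
With the tool pointing down it reaches from about 0.4 to 0.825 m from the base axis. Payload 7 kg.
Tool frame: the origin (TCP) lies at the very end of the fingers, on their centre line; the grasp point (between the pads) lies 19 mm behind it; z points along the fingers, y is the direction in which the jaws open and shut (so a half turn about z gives the same grasp; the last joint's range is limited). The gripper opens to 88 mm and grips with 3 to 60 N. Pads are 19 mm wide; open, the fingers measure 130 mm over their backs; the gripper's body (78 mm by 193 mm) begins 47 mm behind the grasp point.
Start: joints at [-60.671, 20.546, 0.682, 0, -70.136, -16.507], TCP at [0.15, -0.658, 0.205] pointing down, gripper open.
Joint ranges: [-176.03, 176.03], [-82.01, 121.73], [-58.28, 71.71], [-173.87, 95.51], [-174.79, -0.11], [-173.66, 173.66]. Speed limits (degrees/s): [136.94, 136.94, 172.46, 180, 180, 180].

INTERFACE

Orientations are given as [roll, pitch, yaw] about the fixed x, y, z axes, in that order (R = Rz(yaw) Ry(pitch) Rx(roll)).
In Python, from plant import telemetry, snapshot, calibration, workorder gives the robot as it stands. The module is installed in compiled form; this text tells all that it offers.
- The arm moves only by the tool step_arm, never from a script. Its argument "plan" is text: rows parted by semicolons, each of 7 numbers parted by spaces: the finger opening in cm, from 0 to 8.76, then the shift along the tool's x, y, z in cm, then the turn, a rotation vector about the tool's x, y, z in degrees. A call has 1 to 12 rows; each row shifts and turns the commanded pose from where the row before left it, along the tool's axes as they then stand; what a row does not reach is not made up. A row lasts 1/12 s, in which the tool goes at most 41.7 mm and 7.16 degrees, less where a joint would pass 70% of its speed; a pose out of reach is approached as far as the arm can. A call with a gripper value outside its range is refused whole. The fingers move at their own pace and stop on an object; the grip force is fixed at half the most. Time passes only in rows, so rows that do not move let the fingers close. It gives the time, the measured TCP pose, the force and the opening at its end, in the units of the state.
- telemetry.get_obs(): the state, without advancing time (a new reading comes with each control period).
- snapshot(name): name is "scene" or "side" or "wrist"; returns the picture (384x512x3 uint8, blue, green, red); there is no depth.
- calibration(name): a dict with "K" (3x3 intrinsics, pixels), "camera_from_world" (4x4, takes a point from world to camera coordinates). Camera axes: x right, y up, looking along -z (the intrinsics and any distortion apply to the point x, -y, -z); pixel columns grow to the right and rows downward; lengths in m; the calibration is good to about 2 mm. The wrist camera is an equidistant fisheye: a pixel r from the principal point sees the ray r / f radians off the axis. A picture is of the moment at which its call begins: read the wrist's pose just before it. calibration takes no time and is no camera call; for the wrist camera it gives the pose at the moment of the call.
- workorder.close_job(): hands the job in, once; it reports no verdict.
The state is a dict: "clock": time; "joint_pos": joint angles; "qvel": joint speeds; "tau": joint torques, N m; "tool_pos": TCP position; "orientation": TCP orientation; "force": force on the tool from outside, world axes, zero at the start; "moment": the same for the moment, N m; "opening": finger opening in m.
Only numpy, scipy, OpenCV 4.12 (cv2) and the standard library are available. Lean on these libraries where they do the work, as an engineer would, in place of code of your own. Each camera call takes 0.05 s, during which the arm holds its last target.

TASK

Tidy the row of three card decks in the plywood counter rack: push the deck that sticks out back against the rack's back wall, in line with the others, and push the green sliding stop along its rail so that it closes the row up against the end panel and clicks into the last slot before the row goes tight (the orange knob drops). Only push, gently, with the fingertips: do not pick up, tip or crush the decks, and leave the other goods on the table where they are.

Things in the scene. Friction and masses are not known exactly. Their poses are not given: they have to be found in the camera images.
- deck_rack: pale plywood counter rack for card decks, fixed to the table, 126 mm deep, 225 mm long. Origin on the table under the rack; own x to the back, y left, z up. Floor top at z = 10 mm, open front edge at x = -60 mm. Closed end panel at the right: inner face at y = -115 mm, x from -22 mm to the back wall, 118 mm high. Left end open, floor ends at y = 100 mm
- back_wall (a point): point on the front face of the rack's back wall behind the row, 59 mm above the table; the face lies at rack x = 48 mm, is 85 mm high, and carries the slotted rail (top at 99 mm)
- stop (a joint): sliding stop: green steel plate 67 mm deep, 4 mm thick, 13 to 105 mm above the table, on a black saddle that rides the rail. Value in m, 0 to 0.100, grows as it slides right (rack -y) to the decks. Click slots at 0.004, 0.035, 0.066, 0.097; three decks closed up need 0.066, with 3 mm of play left in the row: from about 0.069 the row is tight
- stop_pin (a joint): orange knob on the saddle, on a sprung roller pin. Value in m: 0 = riding high on the rail, about 0.004 = dropped into a slot (knob top falls from 130 to 126 mm above the table). Within 5 mm of a slot it pulls the stop in by itself; 6 to 9 N along the rail push the stop out and on. Between slots the stop slides with 1 to 2 N, plus about 1 N per deck pushed
- stop_pad (a point): middle of the left-hand face of the black ribbed push pad (36 wide, 30 mm tall) on the stop plate, 66 mm above the table, facing rack +y; moves with the stop. Clear to its left, except the saddle at its back end (rack x 40 to 72 mm, over 87 mm up, reaching 28 mm left of the pad) and a foot plate (up to 15 mm, 22 mm to the left)
- click_point (a point): fixed to the rack: where the middle of the push pad's face (point stop_pad) lies when the stop has clicked into the slot for three decks
- deck_a: card deck in a blue tuck box with a white printed spine, loose, standing on end in the rack, narrow spine to the front: 66 mm deep, 30 thick, 98 tall, about 0.17 kg. Origin in the middle of its left flat side (33 mm behind the spine, 49 mm above its foot); own x runs from the spine to its back, own y up, own z to the right through the 30 mm thickness
- deck_a_spine (a point): middle of the spine (front face, 30 x 98 mm) of deck_a, 59 mm above the table
- deck_b: card deck in a blue tuck box with a white printed spine, loose, standing on end in the rack, narrow spine to the front: 66 mm deep, 30 thick, 98 tall, about 0.17 kg. Origin in the middle of its left flat side (33 mm behind the spine, 49 mm above its foot); own x runs from the spine to its back, own y up, own z to the right through the 30 mm thickness
- deck_b_spine (a point): middle of the spine (front face, 30 x 98 mm) of deck_b, 59 mm above the table
- deck_c: card deck in a blue tuck box with a white printed spine, loose, standing on end in the rack, narrow spine to the front: 66 mm deep, 30 thick, 98 tall, about 0.17 kg. Origin in the middle of its left flat side (33 mm behind the spine, 49 mm above its foot); own x runs from the spine to its back, own y up, own z to the right through the 30 mm thickness
- deck_c_spine (a point): middle of the spine (front face, 30 x 98 mm) of deck_c, 59 mm above the table
- tub_orange: bystander: orange lidded putty tub, 78 mm across, 42 mm high, origin under its centre
- tub_green: bystander: green lidded putty tub, 78 mm across, 42 mm high, origin under its centre
- tag_pack: bystander: pack of tags 88 x 62 x 14 mm lying on the table to the right of the rack, origin under its centre

How it is judged:
By the outcome, as a careful person would: the job done as asked, in the order asked, and still so for the second after the job is handed in, with the robot touching nothing.
It also fails if it takes over 58 s, if anything falls off the work surface, if the arm or the gripper's body presses on something with over 40 N, if the wrist force passes 120 N, or if a joint passes its speed limit or range.

## Working session

There is one attempt and no reset: what is moved stays moved. The work goes in short steps, Python scripts to look and compute and a tool call to move; the robot and the scene stay as the last step left them, time stands still between calls to the robot, and variables do not carry over. Pictures are saved under pics/ and viewed, and the job is handed in when it is done.

Besides the shell and the picture viewer there is one more tool, called after "Emit:" as name(argument=value, ...) on one line, values as JSON. step_arm: Moves the arm, as the interface text tells. Its arguments: {"type":"object","properties":{"plan":{"type":"string"}},"required":["plan"]}

```bash
mkdir -p pics; ls; python3 - <<'E'
from plant import telemetry, snapshot, calibration
import cv2
print(telemetry.get_obs())
for n in ["scene","side","wrist"]:
    c=calibration(n); print(n,c)
    cv2.imwrite(f"pics/{n}0.png",snapshot(n))
E
```

```text
pics
{'clock': 0.0, 'joint_pos': array([-6.06713979e+01,  2.05921741e+01,  6.34392031e-01, -1.82594265e-02,
       -7.01344747e+01, -1.65072824e+01]), 'qvel': array([ 0.07316164,  0.01236186, -0.05566284, -0.04087956,  0.00074414,
        0.00122629]), 'tau': array([ 7.57156317e-05, -5.82728899e+01,  2.93047071e+01,  6.99722975e+00,
        7.13873509e-03, -1.38826963e-04]), 'tool_pos': array([ 0.14964641, -0.6576851 ,  0.20452491]), 'orientation': array([ 1.79906668e+02, -9.75838366e-03, -1.67184891e+02]), 'force': array([ 0.05862873, -0.08998784, -0.06385835]), 'moment': array([0.00057484, 0.07403788, 0.02290838]), 'opening': 0.08777925910693521}
scene {'K': array([[402.70108631,   0.        , 258.50996818],
       [  0.        , 402.70108631, 191.71410656],
       [  0.        ,   0.        ,   1.        ]]), 'camera_from_world': array([[ 0.6322539 , -0.77454748,  0.01819907, -0.56018342],
       [ 0.31125416,  0.27544384,  0.90953369, -0.10601152],
       [-0.70948986, -0.56939168,  0.41523157, -0.76555252],
       [ 0.        ,  0.        ,  0.        ,  1.        ]])}
side {'K'
[... 157 characters left out ...]
'camera_from_world': array([[-0.98972822, -0.14187655, -0.01758113,  0.37272285],
       [ 0.04179686, -0.40476913,  0.91346318, -0.23644089],
       [-0.1367153 ,  0.90334545,  0.40654142, -0.58836438],
       [ 0.        ,  0.        ,  0.        ,  1.        ]])}
wrist {'K': array([[297.31863964,   0.        , 256.13729964],
       [  0.        , 297.31863964, 184.66653046],
       [  0.        ,   0.        ,   1.        ]]), 'camera_from_world': array([[-0.22228506,  0.97498099,  0.00119056,  0.67320244],
       [-0.93640115, -0.21314885, -0.27878389,  0.03542683],
       [-0.27155523, -0.06308434,  0.96035312, -0.38968954],
       [ 0.        ,  0.        ,  0.        ,  1.        ]])}
```

View pics/scene0.png

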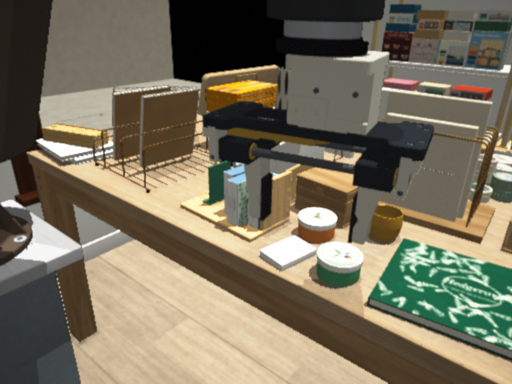

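View pics/side0.png

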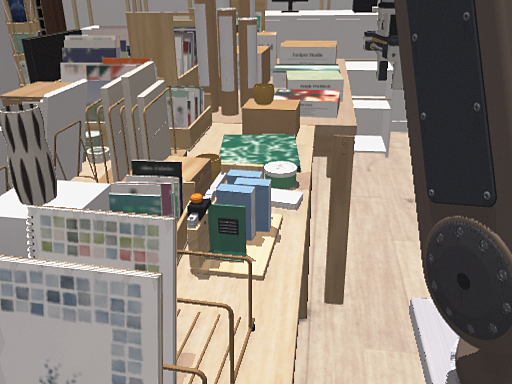

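View pics/wrist0.png

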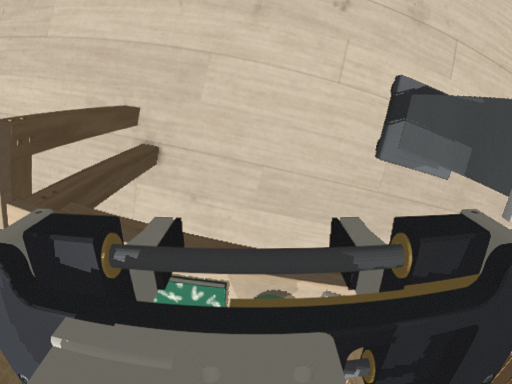

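```bash
cat > h.py <<'E'
import numpy as np, cv2
from plant import telemetry, snapshot, calibration
def cam(n):
    c=calibration(n); T=np.array(c["camera_from_world"]); K=np.array(c["K"]); R=T[:3,:3]; t=T[:3,3]
    return K,R,t,-R.T@t
def ray(n,u,v):
    K,R,t,C=cam(n); d=np.array([(u-K[0,2])/K[0,0],-(v-K[1,2])/K[1,1],-1.]); d=R.T@d
    return C,d/np.linalg.norm(d)
def onz(n,u,v,z):
    C,d=ray(n,u,v); return C+d*(z-C[2])/d[2]
def proj(n,P):
    K,R,t,C=cam(n); p=R@np.asarray(P,float)+t
    return np.array([K[0,2]+K[0,0]*p[0]/-p[2],K[1,2]-K[1,1]*p[1]/-p[2]])
def tri(a,b):
    (C1,d1),(C2,d2)=ray(*a),ray(*b)
    A=np.stack([d1,-d2],1); s=np.linalg.lstsq(A,C2-C1,rcond=None)[0]
    p,q=C1+s[0]*d1,C2+s[1]*d2
    return (p+q)/2,np.linalg.norm(p-q)
E
python3 - <<'E'
import cv2
from h import *
a=cv2.imread('pics/scene0.png')[140:280,170:310]; cv2.imwrite('pics/s0c.png',cv2.resize(a,None,fx=5,fy=4,interpolation=cv2.INTER_CUBIC))
a=cv2.imread('pics/side0.png')[150:290,170:310]; cv2.imwrite('pics/d0c.png',cv2.resize(a,None,fx=4,fy=4,interpolation=cv2.INTER_CUBIC))
print(cam('scene')[3],cam('side')[3])
E
```

```text
[-0.15597707 -0.84058768  0.42449744] [0.29833839 0.48867295 0.46172743]
```

View pics/s0c.png

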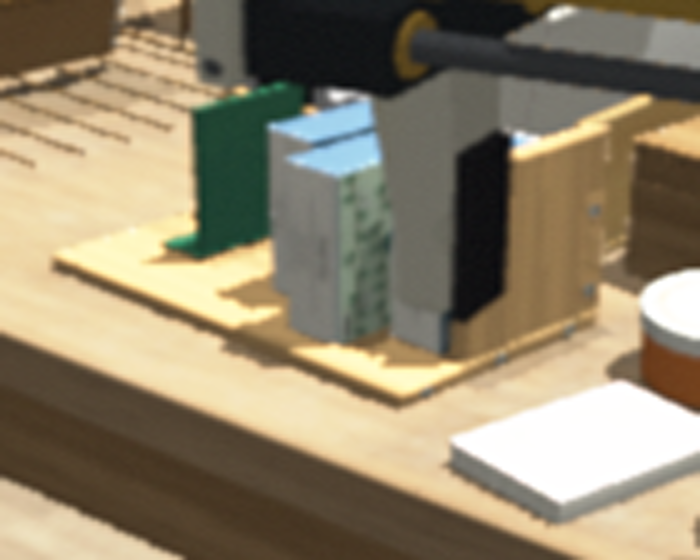

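View pics/d0c.png

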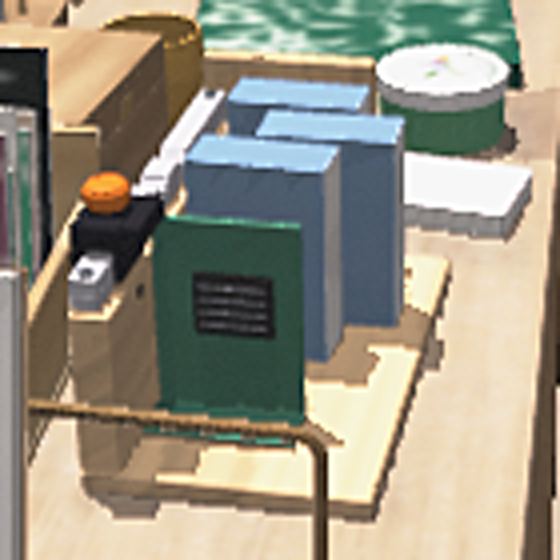

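```bash
cat >> h.py <<'E'
from scipy.optimize import least_squares
def fitpose(obs):
    # obs: (cam,u,v,(rack pt mm))
    cs={n:cam(n) for n in set(o[0] for o in obs)}
    def f(p):
        c,s=np.cos(p[2]),np.sin(p[2]); r=[]
        for n,u,v,q in obs:
            P=np.array([p[0]+c*q[0]/1e3-s*q[1]/1e3,p[1]+s*q[0]/1e3+c*q[1]/1e3,q[2]/1e3])
            r+=list(proj(n,P)-[u,v])
        return np.array(r)
    s=least_squares(f,[0.35,-0.5,0],loss='soft_l1'); return s.x,f(s.x).reshape(-1,2)
def rk(p,q):
    c,s=np.cos(p[2]),np.sin(p[2]); q=np.array(q)/1e3
    return np.array([p[0]+c*q[0]-s*q[1],p[1]+s*q[0]+c*q[1],q[2]])
def inv(p,P):
    c,s=np.cos(p[2]),np.sin(p[2]); d=np.array(P)-[p[0],p[1],0]
    return 1e3*np.array([c*d[0]+s*d[1],-s*d[0]+c*d[1],d[2]])
E
python3 - <<'E'
from h import *
for a in [('scene',180.4,205.5),('scene',250.4,239),('side',263.7,276.5),('side',282.5,214.3),('side',190,270)]: print(a,onz(*a,0.010))
S=lambda x,y:('scene',170+x/5,140+y/4)
D=lambda x,y:('side',170+x/4,150+y/4)
obs=[(*S(52,260),(-60,100,10)),(*S(402,400),(-60,-125,10)),(*D(375,508),(-60,100,10)),(*D(450,258),(-60,-125,10)),(*D(84,485),(66,100,10))]
p,r=fitpose(obs); print(p,np.degrees(p[2])); print(r.round(1))
# stop plate top: (z105) front & back corners left face; pad centre
for nm,a,z in [('plate top front',D(300,224),.105),('plate top back',D(160,215),.105),('pad',D(233,307),.066),
  ('dA top front L',D(333,178),.108),('dA top fr R',D(340,148),.108),('dB fL',D(392,143),.108),('dB fR',D(404,118),.108),('dB backL',D(258,133),.108),('dA backL',D(187,162),.108),('dC fR',D(368,88),.108),('knob',D(106,175),.130),
  ('Sc plate top front',S(193,110),.105),('Sc dA fL',S(270,124),.108),('Sc dB fL',S(287,158),.108),('Sc dB fR',S(343,177),.108),
  ('tagpack',S(455,440),.014),('tp',S(560,505),.014)]:
    P=onz(*a,z); print(nm,P.round(3),inv(p,P).round(1))
E
```

```text
('scene', 180.4, 205.5) [ 0.37488341 -0.18627283  0.01      ]
('scene', 250.4, 239) [ 0.36786746 -0.40208834  0.01      ]
('side', 263.7, 276.5) [ 0.38093326 -0.17004339  0.01      ]
('side', 282.5, 214.3) [ 0.36927482 -0.39630462  0.01      ]
('side', 190, 270) [ 0.50596553 -0.17460995  0.01      ]
[ 0.43575519 -0.2766439  -0.04648998] -2.6636795903278987
[[-1.7 -1.9]
 [-0.6 -2. ]
 [ 0.5 -1.8]
 [-0.3 -0.7]
 [-0.4 -3. ]]
plate top front [ 0.42  -0.234  0.105] [-18.1  41.8 105. ]
plate top back [ 0.48  -0.236  0.105] [ 42.8  42.3 105. ]
pad [ 0.449 -0.23   0.066] [11.  47.5 66. ]
dA top front L [ 0.411 -0.275  0.108] [-24.5   0.4 108. ]
dA top fr R [ 0.413 -0.308  0.108] [-21.6 -32.2 108. ]
dB fL [ 0.39  -0.316  0.108] [-44.1 -41.3 108. ]
dB fR [ 0.387 -0.346  0.108] [-45.  -71.2 108. ]
dB backL [ 0.453 -0.321  0.108] [ 19.1 -43.6 108. ]
dA backL [ 0.479 -0.285  0.108] [ 43.5  -6.7 108. ]
dC fR [ 0.409 -0.381  0.108] [ -21.9 -105.9  108. ]
knob [ 0.498 -0.221  0.13 ] [ 60.1  58.7 130. ]
Sc plate top front [ 0.416 -0.24   0.105] [-21.1  35.7 105. ]
Sc dA fL [ 0.418 -0.285  0.108] [-17.1  -8.8 108. ]
Sc dB fL [ 0.389 -0.322  0.108] [-44.5 -47.4 108. ]
Sc dB fR [ 0.386 -0.355  0.108] [-45.8 -80.4 108. ]
tagpack [ 0.346 -0.447  0.014] [ -82. -174.   14.]
tp [ 0.329 -0.507  0.014] [ -95.5 -235.2   14. ]
```

Emit:
step_arm(plan="0 -1 1.3 -0.2 0 0 0;0 -2 2.6 -0.3 0 0 0;0 -2 2.6 -0.3 0 0 0;0 -2 2.6 -0.3 0 0 0;0 -2 2.6 -0.3 0 0 0;0 -2 2.6 -0.3 0 0 0;0 -2 2.6 -0.3 0 0 0;0 -2 2.6 -0.3 0 0 0;0 -2 2.6 -0.3 0 0 0;0 -2 2.6 -0.2 0 0 0;0 -2 2.6 0 0 0 0;0 -0.9 1.4 0 0 0 0")

```text
clock: 1.15
tool_pos: [0.3003, -0.3274, 0.2337]
orientation: [-180.0, 0.1, -167.1]
force: [0.0, -0.4, -0.9]
opening: 0.0131
```

```bash
cat >> h.py <<'E'
from scipy.spatial.transform import Rotation as Ro
def pose():
    o=telemetry.get_obs(); return np.array(o['tool_pos']),Ro.from_euler('xyz',o['orientation'],degrees=True),o
def delta(P=None,tilt=None,yaw=-2.66,target_pos=None):
    # tool axes shift(cm) & rotvec(deg) to target
    p,R,o=pose()
    if tilt is not None:
        Rt=Ro.from_euler('z',180+yaw,degrees=True)*Ro.from_euler('x',180,degrees=True)*Ro.from_euler('y',-tilt,degrees=True)
        print('turn',np.degrees((R.inv()*Rt).as_rotvec()).round(2),'tool z',Rt.apply([0,0,1]).round(3),'y',Rt.apply([0,1,0]).round(3))
    if P is not None: print('shift cm',(R.inv().apply(np.array(P)-p)*100).round(2))
E
python3 - <<'E'
from h import *
p,R,o=pose();print(p,o['orientation'],o['joint_pos'],o['force'],o['opening'],o['clock'])
delta(tilt=40); print('wristcam in tool',R.inv().apply(cam('wrist')[3]-p))
E
```

```text
[ 0.30034447 -0.3273758   0.23371381] [-1.79991162e+02  6.43441020e-02 -1.67118514e+02] [-2.19188141e+01 -3.06440301e+00 -2.41236095e+01 -3.15865857e-02
 -6.88829168e+01 -5.51883401e+01] [ 0.0377442  -0.35019882 -0.89422852] 0.01314754025401938 1.15
turn [  5.42 -39.69  14.9 ] tool z [ 0.642 -0.03  -0.766] y [0.046 0.999 0.   ]
wristcam in tool [ 0.07435984  0.0011076  -0.17867157]
```

Emit:
step_arm(plan="0 0 0 0 0.68 -4.96 1.86;0 0 0 0 0.68 -4.96 1.86;0 0 0 0 0.68 -4.96 1.86;0 0 0 0 0.68 -4.96 1.86;0 0 0 0 0.68 -4.96 1.86;0 0 0 0 0.68 -4.96 1.86;0 0 0 0 0.68 -4.96 1.86;0 0 0 0 0.68 -4.96 1.86;0 0 0 0 0 0 0")

```text
clock: 1.9
tool_pos: [0.2974, -0.3297, 0.2324]
orientation: [179.8, 40.2, 176.7]
force: [-1.2, -1.1, -0.7]
opening: 0.0002
```

```bash
python3 - <<'E'
from h import *
p,R,o=pose();print(p,o['orientation'],o['joint_pos'],o['force'],o['opening'],o['clock'])
delta(tilt=40)
for n in ["scene","side","wrist"]:
    cv2.imwrite(f"pics/{n}1.png",snapshot(n))
a=cv2.imread('pics/scene1.png')[140:280,170:310]; cv2.imwrite('pics/s1c.png',cv2.resize(a,None,fx=5,fy=4,interpolation=cv2.INTER_CUBIC))
E
```

```text
[ 0.29744044 -0.32973441  0.23240341] [179.82178529  40.24141343 176.71492107] [-55.14976891 -12.17559067 -28.82063449 -39.54343893 -53.23667933
 -19.43616219] [-1.23567526 -1.06751937 -0.73356917] 0.00020471598873834457 1.9
turn [-0.22  0.24 -0.48] tool z [ 0.642 -0.03  -0.766] y [0.046 0.999 0.   ]
```

View pics/scene1.png

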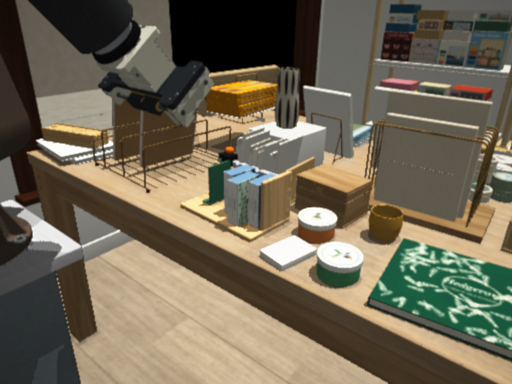

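View pics/wrist1.png

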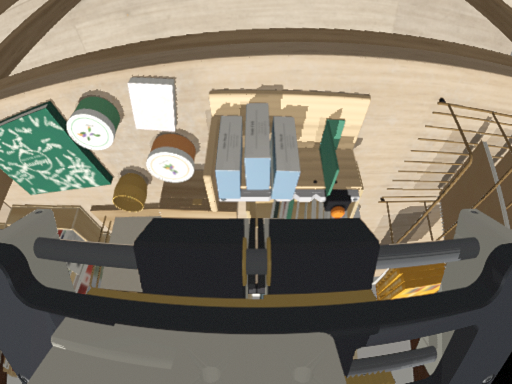

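View pics/side1.png

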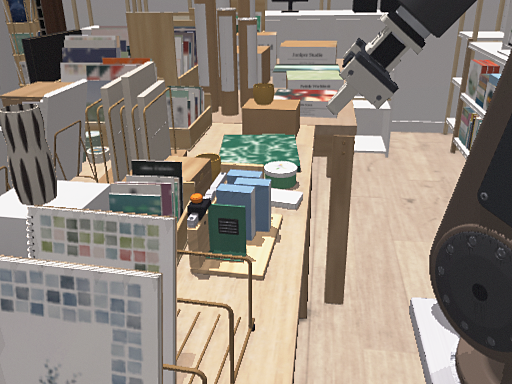

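```bash
python3 - <<'E'
from h import *
a=cv2.imread('pics/wrist1.png')[75:225,195:385]; cv2.imwrite('pics/w1c.png',cv2.resize(a,None,fx=4,fy=4,interpolation=cv2.INTER_CUBIC))
E
```

```text
(no output)
```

View pics/w1c.png

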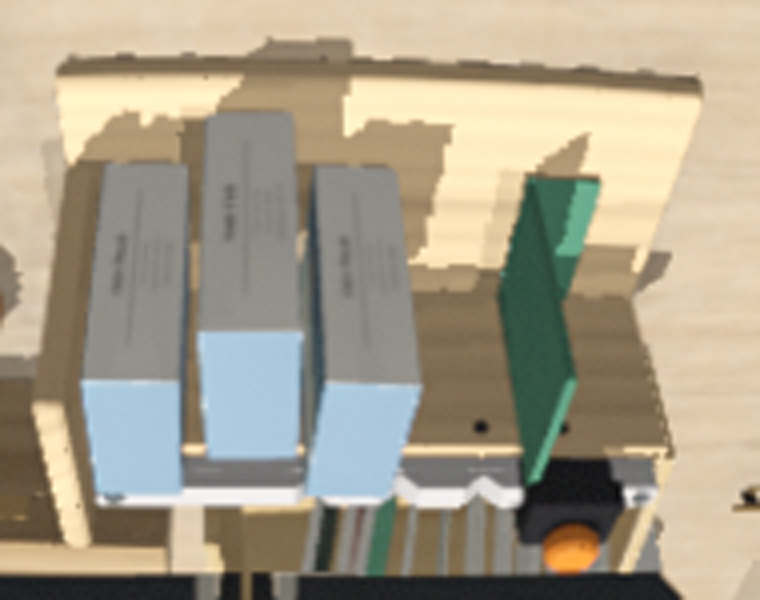

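View pics/s1c.png

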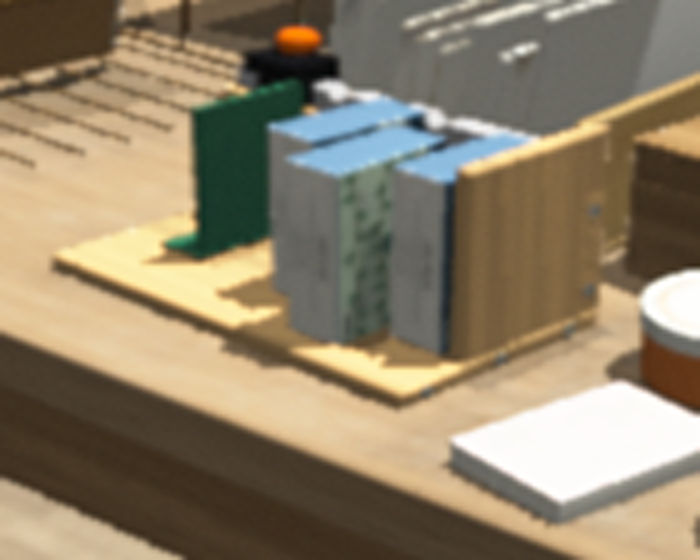

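```bash
cat >> h.py <<'E'
_c={}
def _cam(n):
    if n=='wrist': return cam0(n)
    if n not in _c: _c[n]=cam0(n)
    return _c[n]
cam0=cam; cam=_cam
_ray,_proj=ray,proj
def ray(n,u,v):
    if n!='wrist': return _ray(n,u,v)
    K,R,t,C=cam(n); d=np.array([u-K[0,2],v-K[1,2]]); r=np.hypot(*d); th=r/K[0,0]; d=d/r*np.sin(th)
    return C,R.T@np.array([d[0],-d[1],-np.cos(th)])
def proj(n,P):
    if n!='wrist': return _proj(n,P)
    K,R,t,C=cam(n); p=R@np.asarray(P,float)+t; q=np.array([p[0],-p[1]]); r=np.hypot(*q); th=np.arctan2(r,-p[2])
    return K[:2,2]+K[0,0]*th*q/r
E
python3 - <<'E'
from h import *
S=lambda x,y:('scene',170+x/5,140+y/4)
D=lambda x,y:('side',170+x/4,150+y/4)
W=lambda x,y:('wrist',195+x/4,75+y/4)
obs=[(*S(52,260),(-60,100,10)),(*S(402,400),(-60,-125,10)),(*S(460,178),(-22,-125,118)),(*D(375,508),(-60,100,10)),(*D(450,258),(-60,-125,10)),(*D(84,485),(66,100,10)),
(*W(702,92),(-60,100,10)),(*W(58,77),(-60,-125,10)),(*W(66,402),(-22,-115,118)),(*W(34,402),(-22,-125,118))]
for sel in [obs,obs[:6],obs[6:]]:
    p,r=fitpose(sel); print(p[:2].round(4),np.degrees(p[2])); print(r.round(1).tolist())
p,_=fitpose(obs)
for nm,a,z in [('C fL',W(182,380),.108),('C fR',W(84,380),.108),('B fL',W(302,330),.108),('B fR',W(199,330),.108),('A fL',W(420,386),.108),('A fR',W(320,380),.108),('A bL',W(398,498),.108),('stop front',W(576,380),.105),('stop back',W(530,480),.105),
 ('S B',S(343,177),.108),('S C',S(443,182),.108),('D A',D(333,178),.108),('D B',D(392,143),.108)]:
    P=onz(*a,z); print(nm,P.round(4),inv(p,P).round(1))
E
```

```text
[ 0.4362 -0.2742] -2.71733659651674
[[-2.2, -2.3], [-1.4, -2.5], [0.9, -2.5], [-0.0, -1.0], [-0.5, -0.2], [-1.1, -2.2], [2.2, -0.8], [-0.8, -0.9], [-0.1, 0.2], [-0.4, 0.2]]
[ 0.4352 -0.2758] -2.9171803063597044
[[-2.0, -2.0], [-1.4, -2.0], [1.0, -2.1], [0.5, -1.5], [0.2, -0.5], [-0.4, -2.8]]
[ 0.4375 -0.2744] -3.0539413296164724
[[2.0, 0.2], [-0.6, -0.6], [-0.0, 0.5], [-0.3, 0.5]]
C fL [ 0.4127 -0.3539  0.108 ] [-19.7 -80.7 108. ]
C fR [ 0.4111 -0.3836  0.108 ] [ -19.9 -110.5  108. ]
B fL [ 0.3905 -0.3175  0.108 ] [-43.6 -45.4 108. ]
B fR [ 0.3891 -0.3469  0.108 ] [-43.6 -74.8 108. ]
A fL [ 0.419  -0.2816  0.108 ] [-16.9  -8.2 108. ]
A fR [ 0.4146 -0.3123  0.108 ] [-19.8 -39.  108. ]
A bL [ 0.485  -0.2845  0.108 ] [ 49.2  -8.  108. ]
stop front [ 0.4217 -0.2316  0.105 ] [-16.5  41.9 105. ]
stop back [ 0.4804 -0.2375  0.105 ] [ 42.4  38.8 105. ]
S B [ 0.3862 -0.3548  0.108 ] [-46.1 -82.9 108. ]
S C [ 0.4076 -0.3882  0.108 ] [ -23.2 -115.2  108. ]
D A [ 0.4113 -0.2751  0.108 ] [-24.8  -2.  108. ]
D B [ 0.3898 -0.3159  0.108 ] [-44.4 -43.8 108. ]
```

```bash
python3 - <<'E'
from h import *
p=[.4365,-.2745,np.radians(-2.8)]
for q in [(-75,-60,42),(-58,-60,42),(-26,-60,42)]:
  P=rk(p,q); print(P.round(4)); delta(P=P)
delta(tilt=40,yaw=-2.8)
E
```

```text
[ 0.3587 -0.3308  0.042 ]
shift cm [ 7.68  0.3  18.55]
[ 0.3756 -0.3316  0.042 ]
shift cm [ 6.37  0.3  19.63]
[ 0.4076 -0.3332  0.042 ]
shift cm [ 3.91  0.3  21.68]
turn [-0.05 -0.18  0.04] tool z [ 0.642 -0.031 -0.766] y [0.049 0.999 0.   ]
```

Emit:
step_arm(plan="0 0.5 0 1.2 0 0 0;0 1 0 2.5 0 0 0;0 1.1 0.1 2.5 0 0 0;0 1.1 0.1 2.5 0 0 0;0 1.1 0.1 2.5 0 0 0;0 1 0 2.5 0 0 0;0 1 0 2.4 0 0 0;0 0.6 0 1.6 0 0 0;0 0.3 0 0.8 0 0 0;0 0 0 0 0 0 0")

```text
clock: 2.88
tool_pos: [0.3604, -0.3277, 0.0397]
orientation: [179.8, 39.7, 177.4]
force: [-0.5, -0.9, -0.1]
opening: 0.0004
```

```bash
python3 - <<'E'
from h import *
p=[.4365,-.2745,np.radians(-2.8)]
P,R,o=pose(); print(P,inv(p,P),o['force'],o['orientation'],o['clock'])
print(R.inv().apply([np.cos(p[2]),np.sin(p[2]),0]))
cv2.imwrite('pics/w2.png',snapshot('wrist'))
a=snapshot('scene')[110:280,90:310]; cv2.imwrite('pics/s2.png',cv2.resize(a,None,fx=3.5,fy=3.5))
E
```

```text
[ 0.36040442 -0.3277325   0.03969101] [-73.40433844 -56.88620259  39.69101094] [-0.52396233 -0.9275023  -0.07000229] [179.7829671   39.71739337 177.44177898] 2.8833
[-0.76919876 -0.00664027  0.6389751 ]
```

View pics/w2.png

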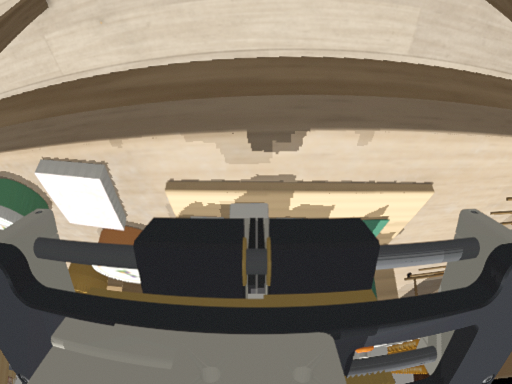

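View pics/s2.png

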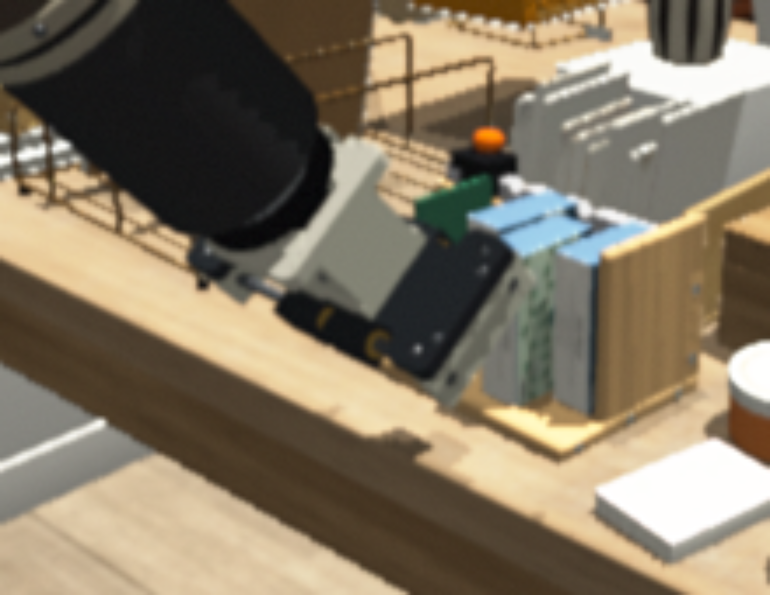

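Emit:
step_arm(plan="0 -0.38 -0.3 0.32 0 0 0;0 -0.38 0 0.32 0 0 0;0 -0.38 0 0.32 0 0 0;0 -0.23 0 0.19 0 0 0;0 -0.23 0 0.19 0 0 0;0 -0.23 0 0.19 0 0 0;0 -0.23 0 0.19 0 0 0;0 -0.23 0 0.19 0 0 0;0 -0.23 0 0.19 0 0 0;0 -0.23 0 0.19 0 0 0;0 0 0 0 0 0 0")

```text
clock: 3.9
tool_pos: [0.3954, -0.3344, 0.0422]
orientation: [-180.0, 39.9, 177.3]
force: [-0.6, -0.9, 0.2]
opening: 0.0005
```

```bash
cat > st.py <<'E'
from h import *
import sys
p=[.4365,-.2745,np.radians(-2.8)]
P,R,o=pose(); print(P,'rack',inv(p,P).round(1),'F rack',(inv([0,0,p[2]],o['force'])/1e3).round(2),o['orientation'].round(1),o['clock'])
k=sys.argv[1]
a=snapshot('scene')[130:280,150:310]; cv2.imwrite(f'pics/s{k}.png',cv2.resize(a,None,fx=4,fy=4))
a=snapshot('side')[150:290,170:310]; cv2.imwrite(f'pics/d{k}.png',cv2.resize(a,None,fx=4,fy=4))
E
python3 st.py 3
```

```text
[ 0.39538346 -0.334358    0.04221603] rack [-38.1 -61.8  42.2] F rack [-0.52 -0.93  0.23] [-180.    39.9  177.3] 3.9
```

View pics/s3.png

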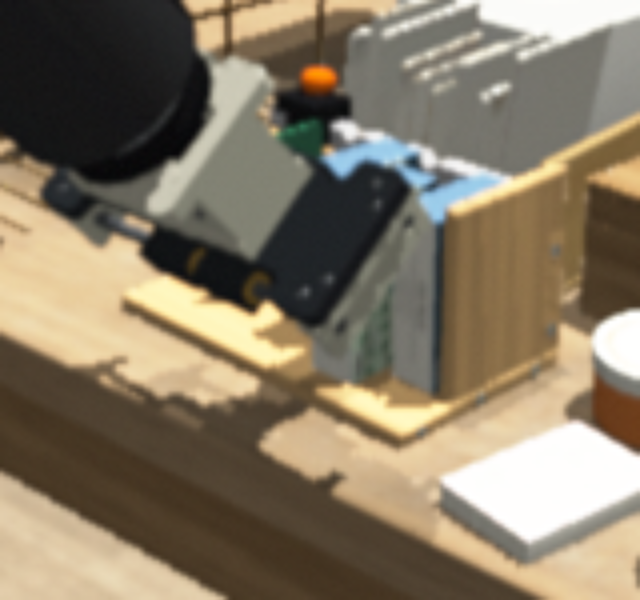

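View pics/d3.png

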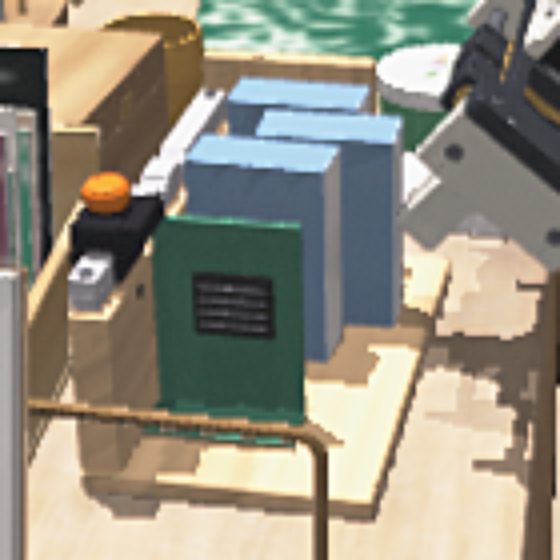

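Emit:
step_arm(plan="0 -0.23 0 0.19 0 0 0;0 -0.23 0 0.19 0 0 0;0 -0.23 0 0.19 0 0 0;0 -0.23 0 0.19 0 0 0;0 0 0 0 0 0 0")

```text
clock: 4.42
tool_pos: [0.4075, -0.3349, 0.0424]
orientation: [-180.0, 39.9, 177.3]
force: [-0.6, 0.2, -1.0]
opening: 0.0007
```

```bash
python3 st.py 4
```

```text
[ 0.40750633 -0.33489953  0.04239247] rack [-26.  -61.7  42.4] F rack [-0.65  0.2  -0.96] [-180.    39.9  177.3] 4.4167
```

View pics/d4.png

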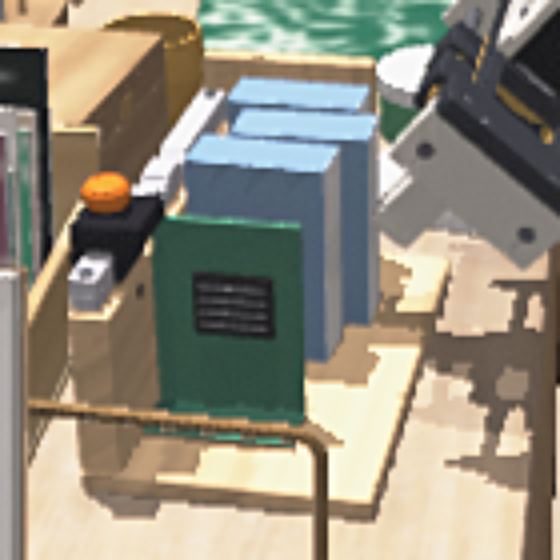

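```bash
python3 - <<'E'
from h import *
P,R,o=pose()
for n,(x0,y0) in [('side',(170,150)),('scene',(150,130))]:
  for q in [(0,0,0),(-.0095,0,0),(.0095,0,0),(-.0095,0,-.03),(.0095,.02,0),(-.0095,.02,0)]:
    u=proj(n,P+R.apply(q)); print(n,q,((u-[x0,y0])*4).round(0))
for u in [(368,140),(378,118)]: print(onz('side',170+u[0]/4,150+u[1]/4,.108))
E
```

```text
side (0, 0, 0) [361. 251.]
side (-0.0095, 0, 0) [346. 239.]
side (0.0095, 0, 0) [376. 263.]
side (-0.0095, 0, -0.03) [385. 198.]
side (0.0095, 0.02, 0) [369. 283.]
side (-0.0095, 0.02, 0) [338. 257.]
scene (0, 0, 0) [353. 310.]
scene (-0.0095, 0, 0) [363. 295.]
scene (0.0095, 0, 0) [343. 324.]
scene (-0.0095, 0, -0.03) [336. 266.]
scene (0.0095, 0.02, 0) [316. 312.]
scene (-0.0095, 0.02, 0) [336. 283.]
[ 0.40114357 -0.31816319  0.108     ]
[ 0.39964337 -0.34440121  0.108     ]
```

View pics/s4.png

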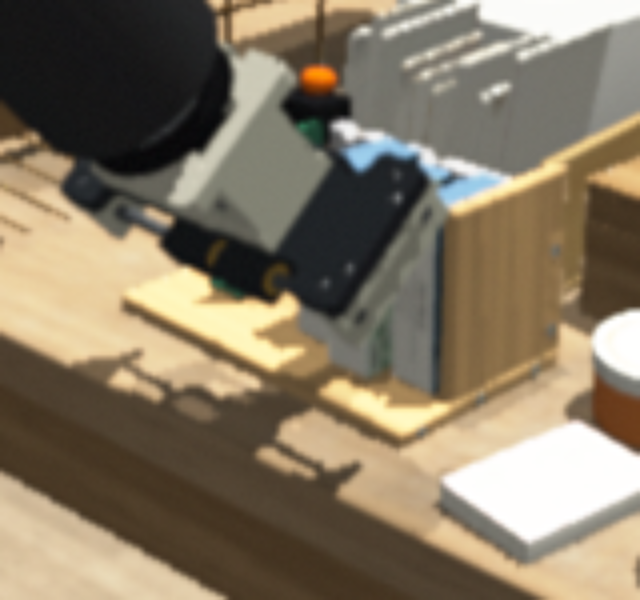

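```bash
python3 - <<'E'
from h import *
P=np.array([.15,-.658,.2045]);R=Ro.from_euler('xyz',[180,0,-167.2],degrees=True)
for q in [(s*.0095,y,z) for y in (-.065,-.044,.044,.065) for s in (1,-1) for z in (0,-.03)]:
    print(q,proj('scene',P+R.apply(q)).round(0))
a=cv2.imread('pics/scene0.png')[80:270,190:450]; cv2.imwrite('pics/s0d.png',cv2.resize(a,None,fx=3,fy=3))
P,R,o=pose()
for q in [(0,0,0),(-.0095,0,0),(.0095,0,0),(0.0095,0,-.03)]: print('wrist',q,proj('wrist',P+R.apply(q)).round(0))
E
```

```text
(0.0095, -0.065, 0) [367. 267.]
(0.0095, -0.065, -0.03) [371. 240.]
(-0.0095, -0.065, 0) [371. 257.]
(-0.0095, -0.065, -0.03) [376. 231.]
(0.0095, -0.044, 0) [345. 261.]
(0.0095, -0.044, -0.03) [349. 234.]
(-0.0095, -0.044, 0) [350. 252.]
(-0.0095, -0.044, -0.03) [354. 225.]
(0.0095, 0.044, 0) [263. 239.]
(0.0095, 0.044, -0.03) [263. 213.]
(-0.0095, 0.044, 0) [270. 231.]
(-0.0095, 0.044, -0.03) [271. 206.]
(0.0095, 0.065, 0) [245. 234.]
(0.0095, 0.065, -0.03) [245. 209.]
(-0.0095, 0.065, 0) [253. 226.]
(-0.0095, 0.065, -0.03) [253. 202.]
wrist (0, 0, 0) [254. 219.]
wrist (-0.0095, 0, 0) [254. 232.]
wrist (0.0095, 0, 0) [254. 205.]
wrist (0.0095, 0, -0.03) [254. 224.]
```

View pics/s0d.png

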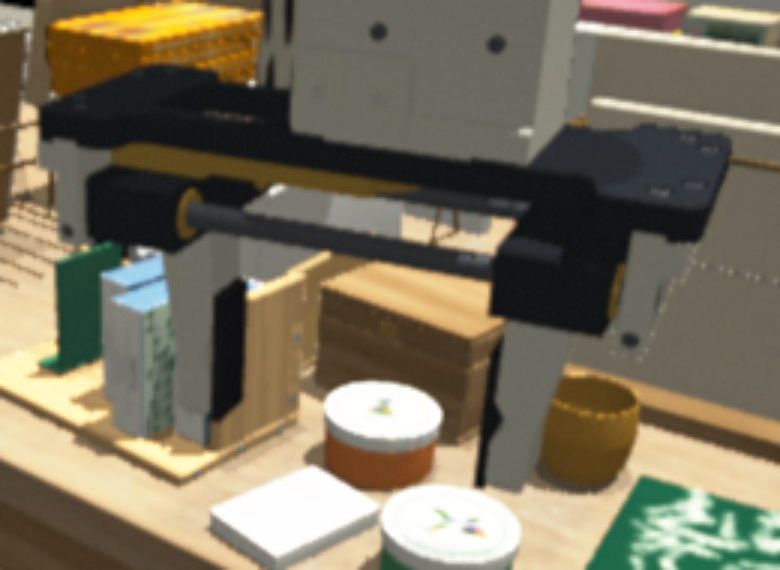

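```bash
python3 - <<'E'
from h import *
im=snapshot('side')
a=im[165:265,230:330]; a=cv2.resize(a,None,fx=6,fy=6,interpolation=cv2.INTER_CUBIC)
P,R,o=pose()
for q in [(0,0,0),(-.0095,0,0),(.0095,0,0),(-.0095,.021,0),(-.0095,-.021,0),(.0095,.021,0)]:
    u=(proj('side',P+R.apply(q))-[230,165])*6; cv2.circle(a,tuple(u.astype(int)),3,(0,0,255),-1)
cv2.imwrite('pics/d5.png',a)
cv2.imwrite('pics/w5.png',snapshot('wrist'))
E
```

```text
(no output)
```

View pics/d5.png

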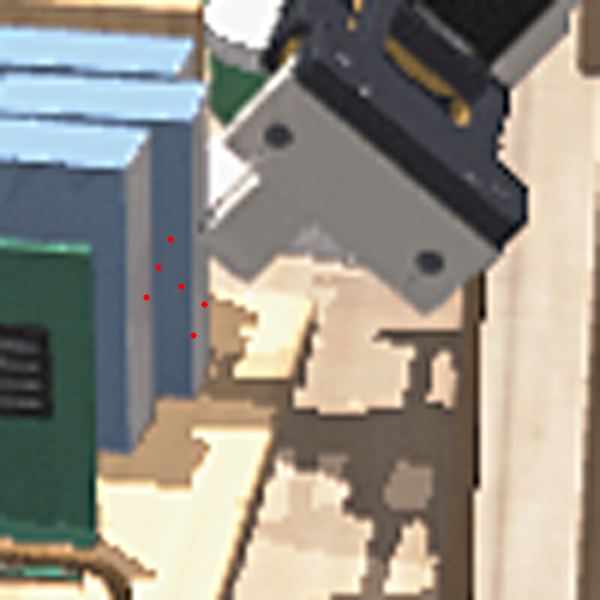

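View pics/w5.png

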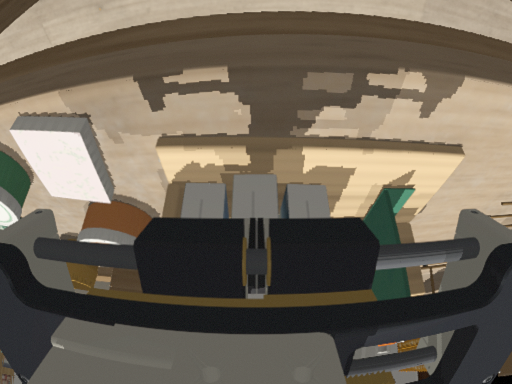

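```bash
python3 - <<'E'
from h import *
P,R,o=pose()
for u,v in [(215,222),(250,275)]:
    C,d=ray('side',230+u/6,165+v/6); y=P[1]+.021; X=C+d*(y-C[1])/d[1]
    print(X, R.inv().apply(X-P))
# open-state check at start, left & right finger tips, scene
P=np.array([.15,-.658,.2045]);R=Ro.from_euler('xyz',[180,0,-167.2],degrees=True)
for u,v,yy in [(210,445,.044),(178,428,.065),(480,485,-.044),(525,490,-.065)]:
    C,d=ray('scene',190+u/3,80+v/3); n=R.apply([0,1,0]); X=C+d*((n@(P+yy*n-C))/(n@d)); print('open',yy,R.inv().apply(X-P))
print(R.apply([0,0,1]))
E
```

```text
[ 0.39375416 -0.3138607   0.07588491] [-0.01056013  0.02033195 -0.03483656]
[ 0.38292343 -0.3138607   0.05820728] [ 0.00908391  0.01983235 -0.02822859]
open 0.044 [ 0.01665084  0.044      -0.01605476]
open 0.065 [-0.00022808  0.065      -0.00889315]
open -0.044 [-0.00204747 -0.044      -0.0156319 ]
open -0.065 [ 0.04231224 -0.065      -0.04421028]
[-2.71318658e-17  1.19421354e-16 -1.00000000e+00]
```

Emit:
step_arm(plan="0 0.6 0 -0.5 0 0 0;0 0.64 0 0.77 0 0 0;0 0.64 0 0.77 0 0 0;0 0 0 0 0 0 0;0 -0.38 0 0.32 0 0 0;0 -0.23 0 0.19 0 0 0;0 -0.23 0 0.19 0 0 0;0 -0.23 0 0.19 0 0 0;0 -0.15 0 0.13 0 0 0;0 0 0 0 0 0 0")

```text
clock: 5.45
tool_pos: [0.4157, -0.3352, 0.0227]
orientation: [-179.9, 40.0, 177.4]
force: [-0.7, -0.5, -0.5]
opening: 0.0001
```

```bash
python3 st.py 6
```

```text
[ 0.41569811 -0.33516418  0.02265113] rack [-17.8 -61.6  22.7] F rack [-0.69 -0.51 -0.46] [-179.9   40.   177.4] 5.45
```

View pics/d6.png

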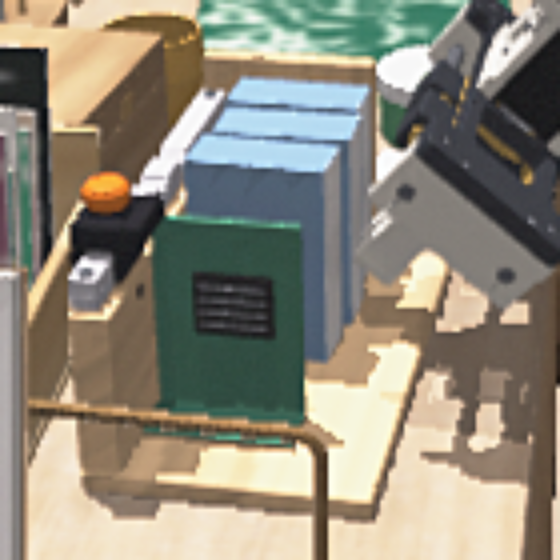

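Emit:
step_arm(plan="0 -0.15 0 0.13 0 0 0;0 -0.15 0 0.13 0 0 0;0 0 0 0 0 0 0")

```text
clock: 5.8
tool_pos: [0.4193, -0.3356, 0.0223]
orientation: [-180.0, 39.9, 177.3]
force: [-1.5, 0.3, 1.1]
opening: 0.0007
```

Emit:
step_arm(plan="0 -0.08 0 0.06 0 0 0;0 0 0 0 0 0 0")

```text
clock: 5.97
tool_pos: [0.4201, -0.3355, 0.0223]
orientation: [-180.0, 39.9, 177.3]
force: [-2.3, -0.6, 1.3]
opening: 0.0004
```

```bash
python3 st.py 7
```

```text
[ 0.42007858 -0.33550867  0.02228598] rack [-13.4 -61.7  22.3] F rack [-2.3  -0.7   1.31] [-180.    39.9  177.3] 5.9667
```

View pics/d7.png

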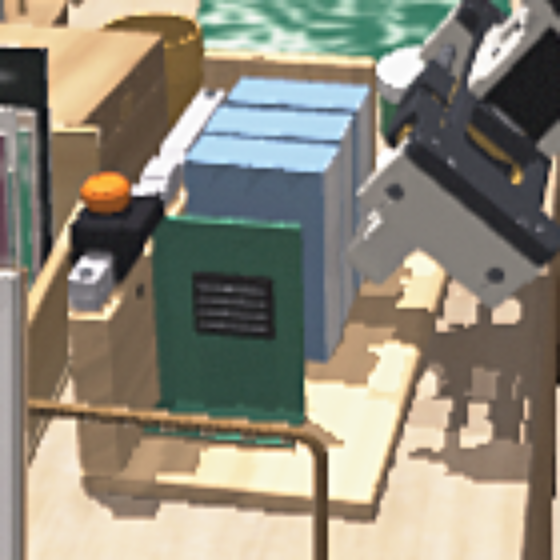

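Emit:
step_arm(plan="0 -0.08 0 0.06 0 0 0;0 0 0 0 0 0 0")

```text
clock: 6.23
tool_pos: [0.4211, -0.3356, 0.0224]
orientation: [-180.0, 39.9, 177.3]
force: [-1.4, 0.1, 1.6]
opening: 0.0008
```

Emit:
step_arm(plan="0 -0.08 0 0.06 0 0 0;0 0 0 0 0 0 0")

```text
clock: 6.4
tool_pos: [0.4219, -0.3355, 0.0223]
orientation: [-180.0, 39.9, 177.3]
force: [-2.3, 0.3, 2.1]
opening: 0.0005
```

Emit:
step_arm(plan="0 -0.08 0 0.06 0 0 0;0 0 0 0 0 0 0")

```text
clock: 6.57
tool_pos: [0.4223, -0.3355, 0.0221]
orientation: [-180.0, 39.9, 177.3]
force: [-6.6, 0.9, 3.6]
opening: 0.0002
```

Emit:
step_arm(plan="0 -0.08 0 0.06 0 0 0;0 0 0 0 0 0 0")

```text
clock: 6.73
tool_pos: [0.4226, -0.3355, 0.022]
orientation: [-179.9, 39.8, 177.4]
force: [-11.6, 0.3, 6.2]
opening: 0.0002
```

```bash
python3 st.py 8
```

```text
[ 0.42255261 -0.33549985  0.02202558] rack [-11.  -61.6  22. ] F rack [-11.58  -0.27   6.25] [-179.9   39.8  177.4] 6.7333
```

View pics/d8.png

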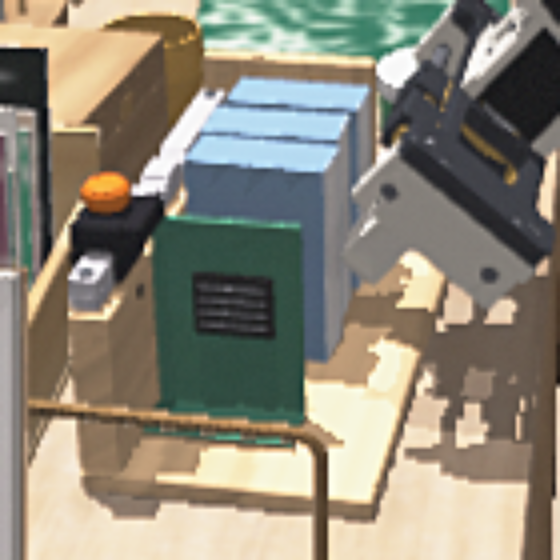

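```bash
python3 - <<'E'
from h import *
P,R,o=pose()
n=R.apply([0,1,0])
# bracket corners in d8 (4x crop origin 170,150), plane tool y=+.0965
for nm,u,v,yy in [('br up',355,190,.0965),('br low',490,303,.0965),('tip up',345,232,.021),('tip low',370,280,.021),('tip up @b',345,232,.0965),('tip low@b',370,280,.0965),('notch',400,255,.0965)]:
    C,d=ray('side',170+u/4,150+v/4); X=C+d*((n@(P+yy*n-C))/(n@d)); print(nm,yy,(1e3*R.inv().apply(X-P)).round(1))
# scene0 open: bracket bottoms
P=np.array([.15,-.658,.2045]);R=Ro.from_euler('xyz',[180,0,-167.2],degrees=True);n=R.apply([0,1,0])
for u,v,yy in [(65,240,.0965),(632,352,-.0965),(720,175,-.0965)]:
    C,d=ray('scene',190+u/3,80+v/3); X=C+d*((n@(P+yy*n-C))/(n@d)); print('open',yy,(1e3*R.inv().apply(X-P)).round(1))
E
```

```text
br up 0.0965 [-39.5  96.5 -95. ]
br low 0.0965 [ 35.7  96.5 -94.4]
tip up 0.021 [-17.   21.  -38.5]
tip low 0.021 [  7.5  21.  -27.3]
tip up @b 0.0965 [-30.3  96.5 -76.9]
tip low@b 0.0965 [ -8.1  96.5 -66.7]
notch 0.0965 [ -6.4  96.5 -84.9]
open 0.0965 [ 21.5  96.5 -82. ]
open -0.0965 [ 170.3  -96.5 -146.8]
open -0.0965 [   2.7  -96.5 -128.7]
```

```bash
python3 - <<'E'
from h import *
p=[.4365,-.2745,np.radians(-2.8)]
for n,u,v in [('scene',148,188),('scene',103,165),('side',253,327)]:
    P=onz(n,u,v,0); print(n,P.round(3),inv(p,P).round(0), [proj('scene',P+[0,0,h]).round(0).tolist() for h in (.05,.1,.15)])
for v in [('scene',143,108),('scene',148,115)]:
    X,e=tri(v,('side',247,257)); print(X,e)
P,R,o=pose()
for nm,q in [('back60',(-71,-62,22)),('pre',(26,100,40))]:
    Q=rk(p,q); print(nm,Q); delta(P=Q)
print('ry in tool',R.inv().apply([-np.sin(p[2]),np.cos(p[2]),0]))
E
```

```text
scene [ 0.399 -0.032  0.   ] [-49. 240.   0.] [[146.0, 170.0], [144.0, 151.0], [142.0, 131.0]]
scene [0.414 0.199 0.   ] [-46. 472.   0.] [[101.0, 149.0], [98.0, 132.0], [95.0, 114.0]]
side [ 0.383 -0.057  0.   ] [-64. 214.   0.] [[147.0, 174.0], [145.0, 155.0], [143.0, 135.0]]
[ 0.40035174 -0.00305522  0.17786898] 0.06360628964332125
[ 0.40205536 -0.0205898   0.16492479] 0.05949152084784145
back60 [ 0.36255608 -0.33295765  0.022     ]
shift cm [ 4.61 -0.02 -3.84]
pre [ 0.46735394 -0.17588948  0.04      ]
shift cm [-4.02 16.16  1.  ]
ry in tool [-2.02252451e-03  9.99997830e-01  4.99163224e-04]
```

Emit:
step_arm(plan="0 0.8 0 -0.65 0 0 0;0 1.3 0 -1.1 0 0 0;0 1.3 0 -1.1 0 0 0;0 1.2 0 -1 0 0 0;0 -0.6 1 -0.7 0 0 0;0 -0.6 2.4 -0.7 0 0 0;0 0 3 0 0 0 0;0 0 3 0 0 0 0;0 0 2.8 0 0 0 0;0 0 1.6 0 0 0 0;0 0 0.8 0 0 0 0;0 0 0 0 0 0 0")

```text
clock: 7.83
tool_pos: [0.3711, -0.1851, 0.0413]
orientation: [-180.0, 40.0, 177.4]
force: [-0.2, -0.7, 0.2]
opening: 0.0005
```

```bash
python3 st.py 9; python3 - <<'E'
from h import *
p=[.4365,-.2745,np.radians(-2.8)]
delta(tilt=40,yaw=-2.8)
delta(P=rk(p,(26,85,40)))
cv2.imwrite('pics/w9.png',snapshot('wrist'))
E
```

```text
[ 0.37107695 -0.18508309  0.04127738] rack [-69.7  86.1  41.3] F rack [-0.19 -0.7   0.21] [-180.    40.   177.4] 7.8333
turn [ 0.07 -0.01  0.19] tool z [ 0.642 -0.031 -0.766] y [0.049 0.999 0.   ]
shift cm [-7.2   0.04  6.21]
```

View pics/w9.png

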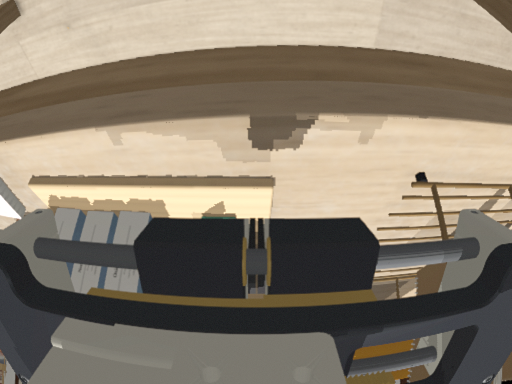

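View pics/s9.png

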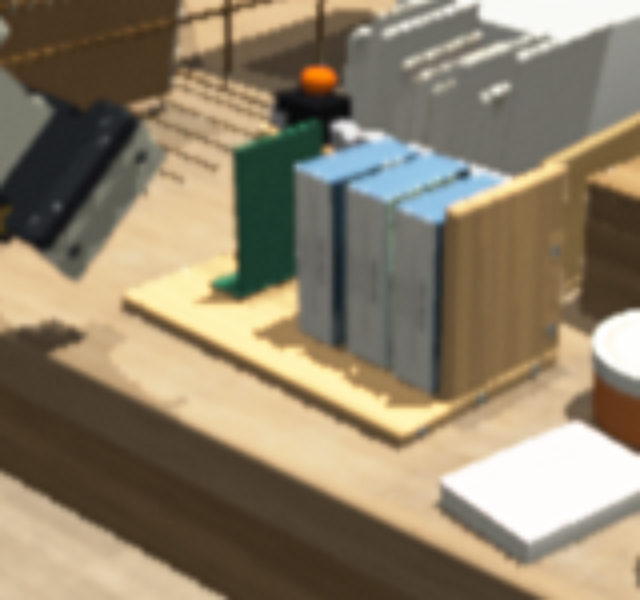

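View pics/d9.png

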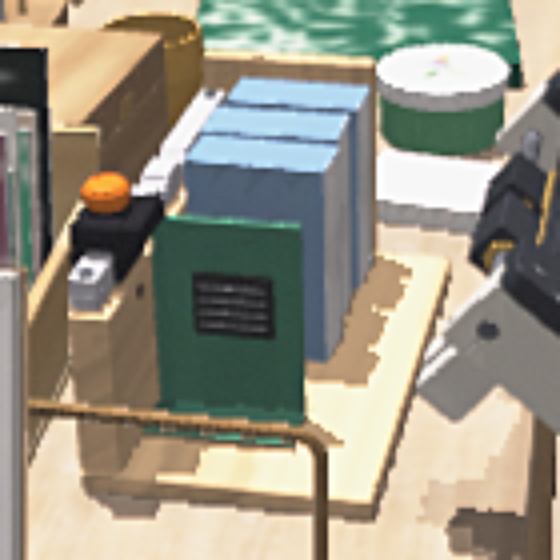

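Emit:
step_arm(plan="0 -0.6 -0.4 0.5 0 0 0;0 -1 -0.4 0.86 0 0 0;0 -1 0 0.86 0 0 0;0 -1 0 0.86 0 0 0;0 -1 0 0.86 0 0 0;0 -1 0 0.86 0 0 0;0 -0.8 0 0.7 0 0 0;0 -0.4 0 0.35 0 0 0;0 0 0 0 0 0 0")

```text
clock: 8.73
tool_pos: [0.4618, -0.1995, 0.0393]
orientation: [-180.0, 39.9, 177.3]
force: [-0.1, -1.1, 0.1]
opening: 0.0004
```

```bash
python3 st.py 10; python3 - <<'E'
from h import *
cv2.imwrite('pics/w10.png',snapshot('wrist'))
E
```

```text
[ 0.46179629 -0.19954192  0.03928924] rack [21.6 76.1 39.3] F rack [-0.07 -1.08  0.15] [-180.    39.9  177.3] 8.7333
```

View pics/w10.png

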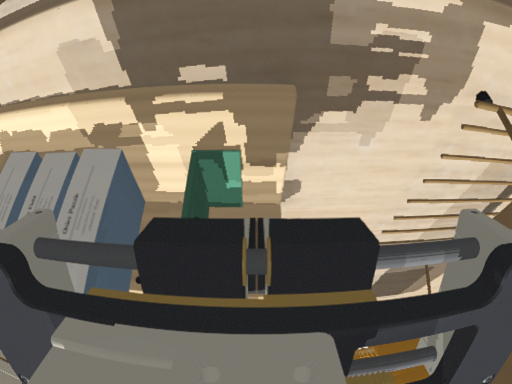

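View pics/s10.png

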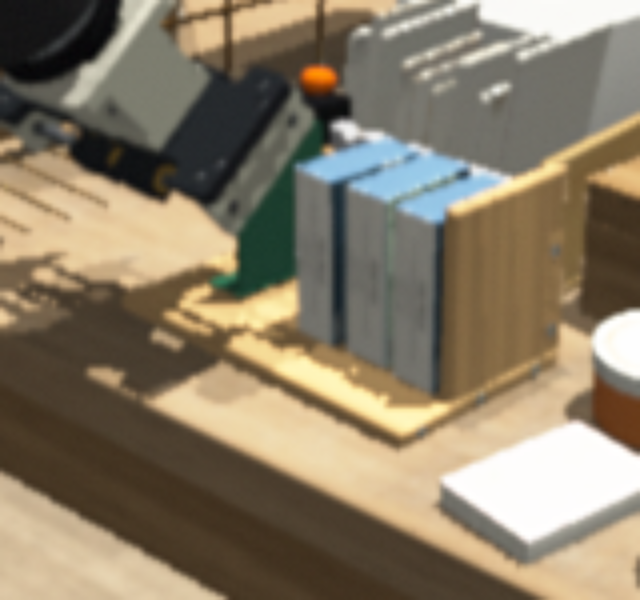

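View pics/d10.png

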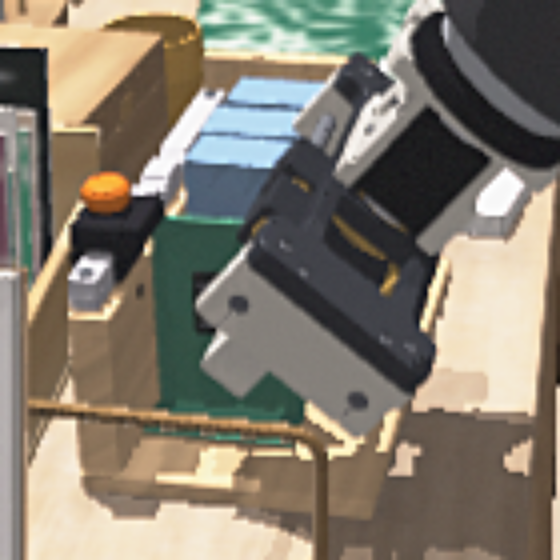

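```bash
python3 - <<'E'
from h import *
p=[.4365,-.2745,np.radians(-2.8)]
P,R,o=pose(); n=R.apply([0,1,0])
for u,v in [(205,365),(240,395),(228,332)]:
  for yy in (.021,.0105):
    C,d=ray('side',170+u/4,150+v/4); X=C+d*((n@(P+yy*n-C))/(n@d)); print(yy,(1e3*R.inv().apply(X-P)).round(1),inv(p,X).round(1))
for u,v in [(193,272),(273,285),(197,330),(273,341)]:
    C,d=ray('side',170+u/4,150+v/4); 
    nn=np.array([-np.sin(p[2]),np.cos(p[2]),0]); X0=rk(p,(0,47,0)); X=C+d*((nn@(X0-C))/(nn@d)); print('pad',inv(p,X).round(1))
E
```

```text
0.021 [-10.   21.  -28.1] [ 9.4 97.4 67.3]
0.0105 [ -8.2  10.5 -21.4] [12.3 86.9 61. ]
0.021 [  8.9  21.  -27.3] [-4.7 97.4 54.6]
0.0105 [ 11.   10.5 -20.6] [-2.  86.9 48.1]
0.021 [-12.5  21.  -47. ] [-0.8 97.4 83.4]
0.0105 [-10.8  10.5 -40.6] [ 2.  86.9 77.4]
pad [26.8 47.  82.4]
pad [-8.1 47.  79. ]
pad [26.3 47.  54.2]
pad [-7.2 47.  51.8]
```

Emit:
step_arm(plan="0 -0.4 0 0.14 0 0 0;0 -0.4 0 0.14 0 0 0;0 0 -0.4 0 0 0 0;0 0 -0.4 0 0 0 0;0 0 0 0 0 0 0")

```text
clock: 9.3
tool_pos: [0.4677, -0.2084, 0.0427]
orientation: [-179.9, 39.9, 177.3]
force: [0.6, -0.4, -0.0]
opening: 0.0004
```

Emit:
step_arm(plan="0 0 -0.3 0 0 0 0;0 0 -0.3 0 0 0 0;0 0 -0.3 0 0 0 0;0 0 0 0 0 0 0")

```text
clock: 9.63
tool_pos: [0.4671, -0.2157, 0.0423]
orientation: [179.9, 39.9, 177.3]
force: [-0.0, 5.7, 3.2]
opening: 0.0003
```

Emit:
step_arm(plan="0 0 -0.3 0 0 0 0;0 0 -0.3 0 0 0 0;0 0 0 0 0 0 0")

```text
clock: 9.88
tool_pos: [0.4669, -0.223, 0.0424]
orientation: [-180.0, 39.9, 177.3]
force: [-0.2, 1.4, 0.4]
opening: 0.0004
```

```bash
python3 st.py 11
```

```text
[ 0.4669157  -0.22303802  0.04244322] rack [27.9 52.9 42.4] F rack [-0.29  1.44  0.37] [-180.    39.9  177.3] 9.8833
```

View pics/d11.png

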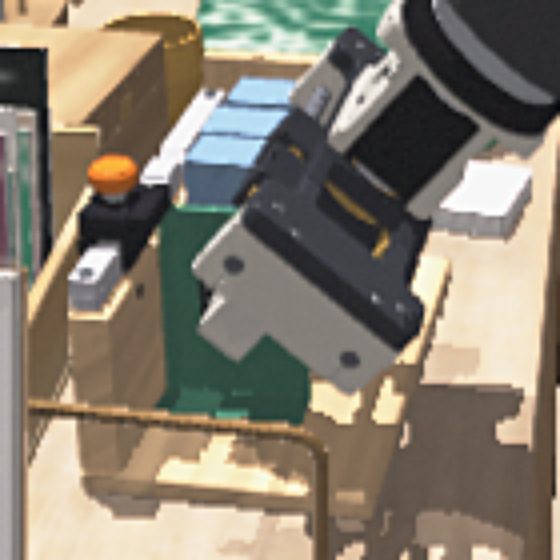

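View pics/s11.png

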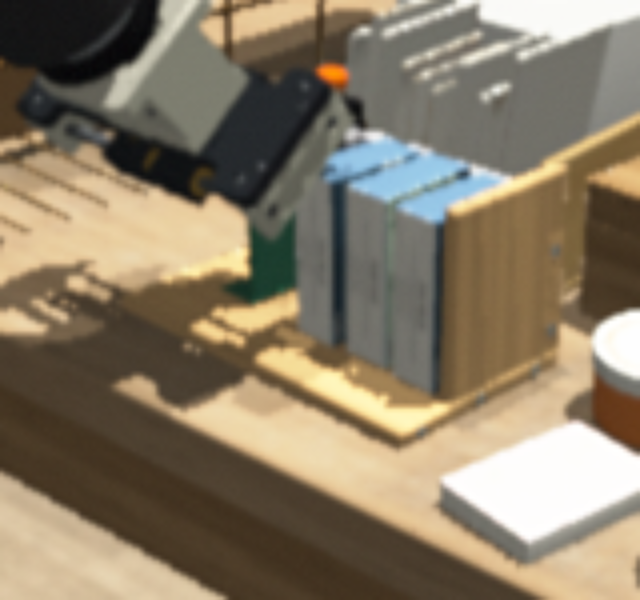

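Emit:
step_arm(plan="0 0 -0.3 0 0 0 0;0 0 -0.3 0 0 0 0;0 0 -0.3 0 0 0 0;0 0 -0.3 0 0 0 0;0 0 -0.3 0 0 0 0;0 0 0 0 0 0 0")

```text
clock: 10.48
tool_pos: [0.467, -0.2389, 0.043]
orientation: [-179.9, 40.0, 177.3]
force: [-0.4, 1.0, -0.7]
opening: 0.0007
```

Emit:
step_arm(plan="0 0 -0.2 0 0 0 0;0 0 -0.2 0 0 0 0;0 0 0 0 0 0 0")

```text
clock: 10.73
tool_pos: [0.4666, -0.2422, 0.0429]
orientation: [-179.9, 40.0, 177.3]
force: [-0.4, -0.4, -0.4]
opening: 0.0006
```

Emit:
step_arm(plan="0 0 -0.2 0 0 0 0;0 0 0 0 0 0 0")

```text
clock: 10.9
tool_pos: [0.4663, -0.2435, 0.0427]
orientation: [-180.0, 39.9, 177.3]
force: [0.5, 0.5, 0.3]
opening: 0.0004
```

Emit:
step_arm(plan="0 0 -0.2 0 0 0 0;0 0 0 0 0 0 0")

```text
clock: 11.07
tool_pos: [0.4663, -0.2443, 0.0426]
orientation: [179.9, 39.9, 177.3]
force: [1.9, 6.5, 2.6]
opening: 0.0006
```

```bash
python3 st.py 12
```

```text
[ 0.46629592 -0.24432388  0.04261389] rack [28.3 31.6 42.6] F rack [1.6  6.63 2.65] [179.9  39.9 177.3] 11.0667
```

View pics/d12.png

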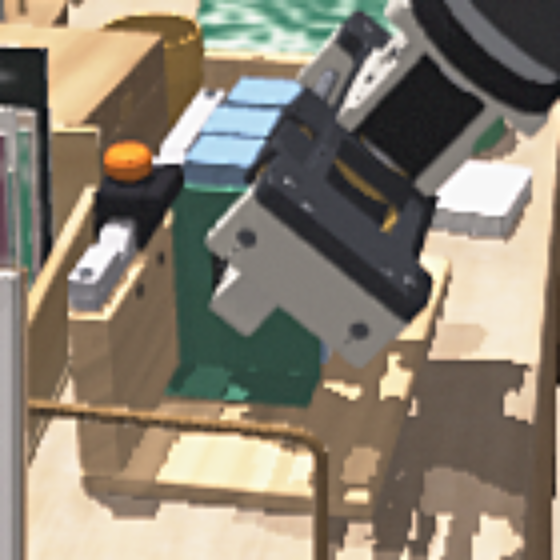

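Emit:
step_arm(plan="0 0 -0.2 0 0 0 0;0 0 -0.2 0 0 0 0;0 0 -0.2 0 0 0 0;0 0 0 0 0 0 0")

```text
clock: 11.5
tool_pos: [0.4659, -0.2516, 0.0427]
orientation: [-180.0, 39.9, 177.3]
force: [0.4, 0.9, 0.2]
opening: 0.0003
```

Emit:
step_arm(plan="0 0 -0.2 0 0 0 0;0 0 -0.2 0 0 0 0;0 0 -0.2 0 0 0 0;0 0 -0.2 0 0 0 0;0 0 0 0 0 0 0")

```text
clock: 11.92
tool_pos: [0.4655, -0.2601, 0.0426]
orientation: [-179.9, 39.9, 177.3]
force: [-0.4, 1.5, 0.4]
opening: 0.0006
```

```bash
python3 st.py 13
```

```text
[ 0.46545441 -0.26010846  0.04263315] rack [28.2 15.8 42.6] F rack [-0.5   1.44  0.41] [-179.9   39.9  177.3] 11.9167
```

View pics/d13.png

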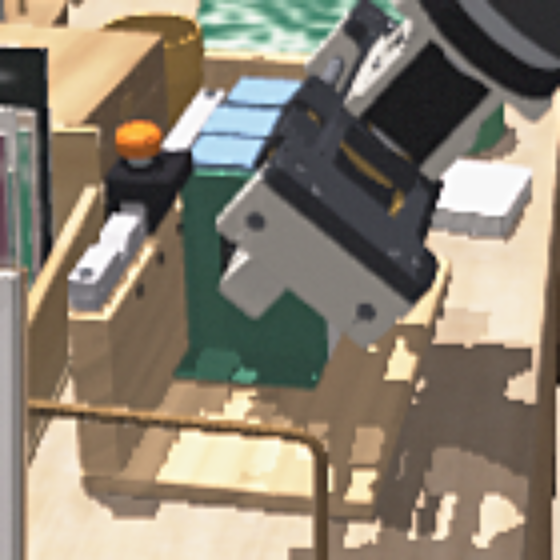

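View pics/s13.png

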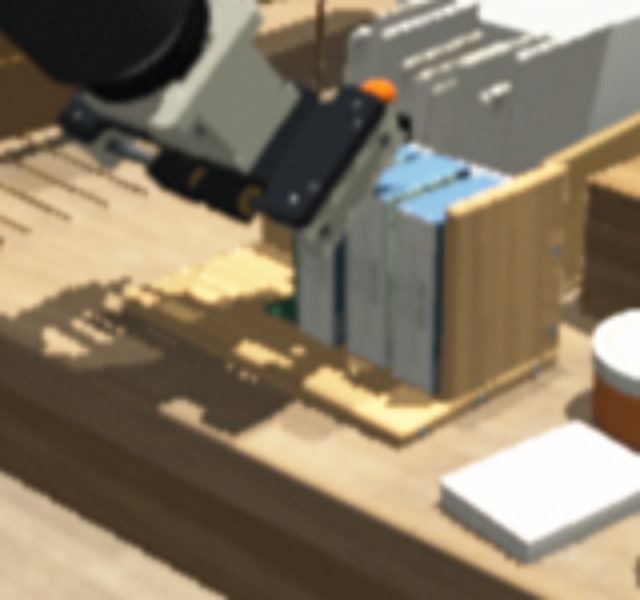

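Emit:
step_arm(plan="0 0 -0.2 0 0 0 0;0 0 -0.2 0 0 0 0;0 0 -0.2 0 0 0 0;0 0 0 0 0 0 0")

```text
clock: 12.35
tool_pos: [0.4651, -0.2658, 0.0426]
orientation: [-180.0, 39.9, 177.3]
force: [-1.0, 2.8, 1.0]
opening: 0.0004
```

Emit:
step_arm(plan="0 0 -0.2 0 0 0 0;0 0 0 0 0 0 0")

```text
clock: 12.52
tool_pos: [0.4651, -0.2677, 0.0426]
orientation: [-180.0, 39.9, 177.3]
force: [-1.1, 2.4, 0.7]
opening: 0.0008
```

Emit:
step_arm(plan="0 0 -0.1 0 0 0 0;0 0 0 0 0 0 0")

```text
clock: 12.68
tool_pos: [0.4651, -0.269, 0.0427]
orientation: [-179.9, 39.9, 177.3]
force: [-1.1, 1.6, 1.5]
opening: 0.0003
```

```bash
python3 st.py 14
```

```text
[ 0.46505563 -0.26897684  0.04268002] rack [28.3  6.9 42.7] F rack [-1.14  1.59  1.47] [-179.9   39.9  177.3] 12.6833
```

View pics/d14.png

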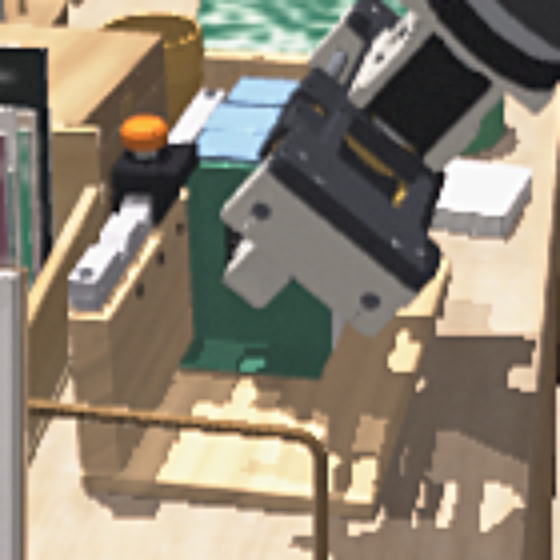

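Knob is still high; continue in 1 mm steps.

Emit:
step_arm(plan="0 0 -0.1 0 0 0 0;0 0 0 0 0 0 0")

```text
clock: 12.95
tool_pos: [0.4652, -0.2701, 0.0428]
orientation: [-179.9, 39.9, 177.3]
force: [-0.5, -0.7, 0.5]
opening: 0.0007
```

Emit:
step_arm(plan="0 0 -0.1 0 0 0 0;0 0 0 0 0 0 0")

```text
clock: 13.12
tool_pos: [0.4652, -0.271, 0.0429]
orientation: [-179.9, 40.0, 177.3]
force: [-0.3, -0.4, 0.2]
opening: 0.0003
```

```bash
python3 st.py 15
```

```text
[ 0.46522325 -0.27101966  0.04287144] rack [28.5  4.9 42.9] F rack [-0.32 -0.38  0.23] [-179.9   40.   177.3] 13.1167
```

View pics/d15.png

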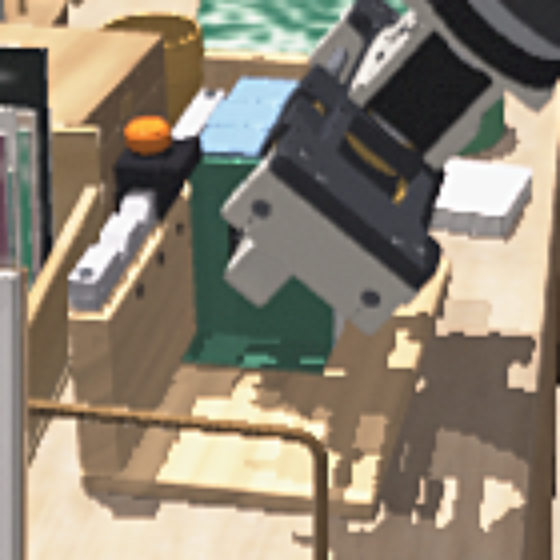

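Emit:
step_arm(plan="0 0 0.5 0 0 0 0;0 0 1 0 0 0 0;0 0 1 0 0 0 0;0 0.8 0.5 -0.7 0 0 0;0 1.2 0 -1 0 0 0;0 1.4 0 -1.2 0 0 0;0 1.4 0 -1.2 0 0 0;0 1.4 0 -1.2 0 0 0;0 1.4 0 -1.2 0 0 0;0 0.8 0 -0.7 0 0 0;0 0 0 -1 0 0 0;0 0 0 0 0 0 0")

```text
clock: 14.22
tool_pos: [0.3481, -0.235, 0.0523]
orientation: [-179.9, 40.0, 177.3]
force: [-0.0, 0.3, 0.1]
opening: 0.0003
```

Emit:
step_arm(plan="0 -0.5 0 -1.5 0 0 0;0 -1 0 -3 0 0 0;0 -1 0 -3 0 0 0;0 -1 0 -3 0 0 0;0 -1 0 -3 0 0 0;0 0 0 -2 0 0 0;0 0 0 0 0 0 0;0 0 0 0 0 0 0")

```text
clock: 14.88
tool_pos: [0.2869, -0.2315, 0.1956]
orientation: [-179.9, 40.1, 177.5]
force: [0.7, 0.4, -0.7]
opening: 0.0005
```

```bash
python3 st.py 16; python3 - <<'E'
from h import *
cv2.imwrite('pics/w16.png',snapshot('wrist'))
E
```

```text
[ 0.28692326 -0.23148065  0.1956065 ] rack [-151.5   35.7  195.6] F rack [ 0.68  0.44 -0.67] [-179.9   40.1  177.5] 14.8833
```

View pics/w16.png

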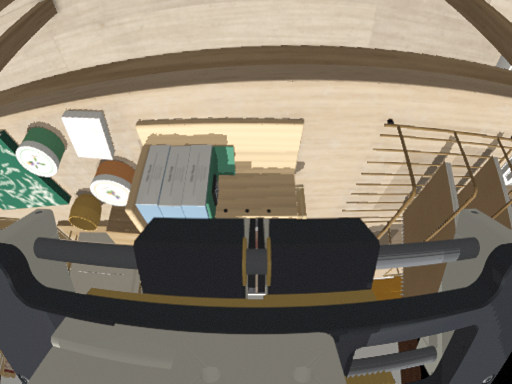

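View pics/s16.png

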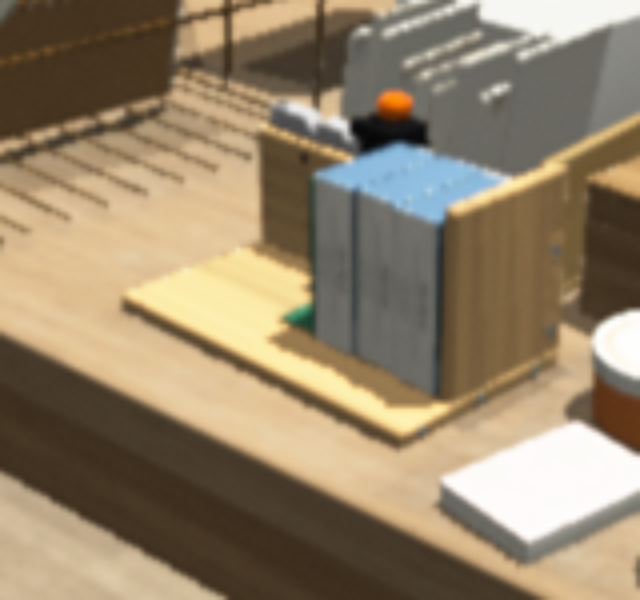

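View pics/d16.png

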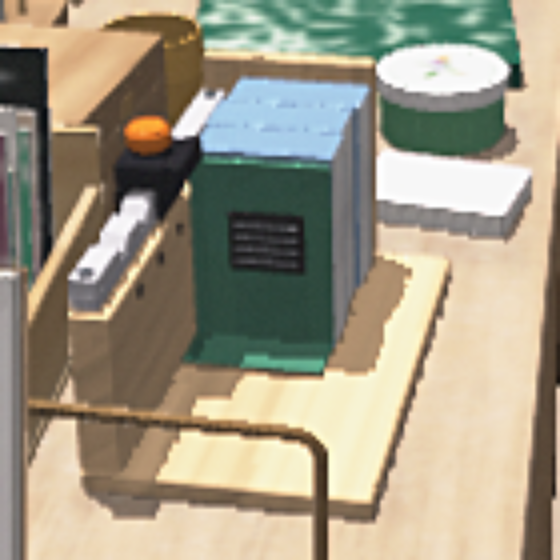

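```bash
python3 - <<'E'
from h import *
a=cv2.imread('pics/w16.png')[105:235,120:320]; cv2.imwrite('pics/w16c.png',cv2.resize(a,None,fx=4,fy=4,interpolation=cv2.INTER_CUBIC))
a=snapshot('scene')[155:245,215:285]; cv2.imwrite('pics/s17.png',cv2.resize(a,None,fx=6.5,fy=6.5,interpolation=cv2.INTER_CUBIC))
E
```

```text
(no output)
```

View pics/w16c.png

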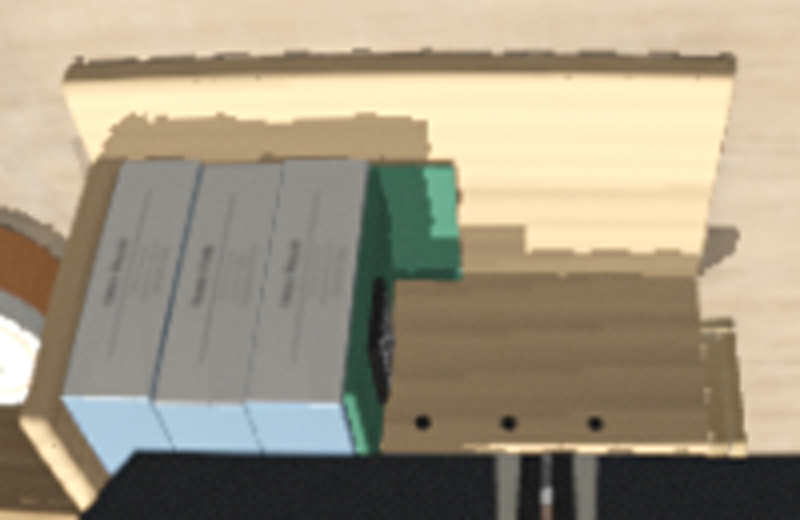

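View pics/s17.png

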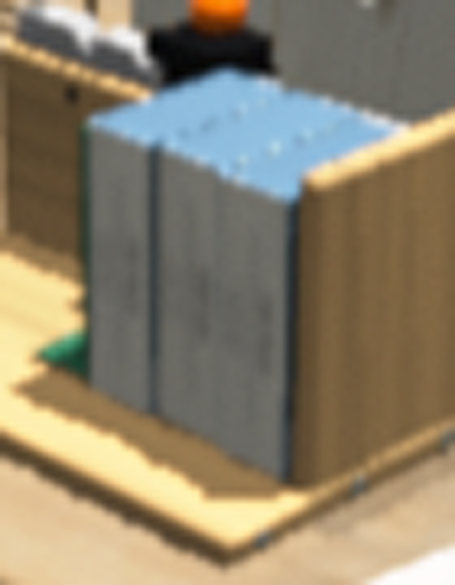

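```bash
python3 - <<'E'
from h import *
p=[.4365,-.2745,np.radians(-2.8)]
for nm,u,v in [('C fR',63,396),('C fL',153,399),('B fR',157,402),('B fL',243,405),('A fR',247,402),('A fL',341,404)]:
    print(nm,inv(p,onz('wrist',120+u/4,105+v/4,.108)).round(1))
# knob top: side blob
for f,z in [('d10',0),('d14',0),('d16',0)]:
    a=cv2.imread(f'pics/{f}.png'); h=cv2.cvtColor(a,cv2.COLOR_BGR2HSV); m=cv2.inRange(h,(5,180,120),(20,255,255)); m[:,:60]=0; m[230:]=0; m[:,200:]=0
    ys,xs=np.nonzero(m); c=xs.mean(); 
    b=a[:, int(c)-25:int(c)+25]; print(f,c,ys.min(),ys.max(),(ys.max()-ys.min()))
E
```

```text
C fR [ -22.8 -111.4  108. ]
C fL [-21.9 -81.5 108. ]
B fR [-20.1 -80.7 108. ]
B fL [-19.1 -53.4 108. ]
A fR [-20.9 -51.8 108. ]
A fL [-20.3 -23.  108. ]
d10 105.88265682656827 173 210 37
d14 143.79785478547853 116 148 32
d16 147.13405495420483 117 150 33
```

```bash
python3 -c "
from plant import workorder; print(workorder.close_job())"
```

```text
the job is handed in; nothing more can be done
None
```

The row is tidied and the job is handed in, at about 15 s on the robot's clock.

- **Deck:** I pushed the middle deck (deck_b) back until it met the back wall, which showed as a force rise to about 12 N. About half of that push was at 22 mm lower, to keep the deck from tipping.
- **Stop:** I pushed the green stop by its pad, through the 35 mm slot, until it clicked into the 66 mm slot. The push force fell from about 2 N to about zero at the click. I then backed the arm clear.

**Last checks:**
- All three decks stand upright and closed up between the stop and the end panel.
- The orange knob sits low. Its position in the side view matches an extrapolation from the two earlier slots.
- The tubs and the tag pack do not appear to have moved.
- The highest force I read was about 13 N.

**What did not fully agree:**
- The fingertips appeared and touched about 20 to 28 mm short of the reported TCP along the tool axis, so I steered by the pictures and the contact force.
- The last wrist view puts deck_c's front about 2 mm ahead of the other two. A similar slant was already there in the first wrist view, so I took it as measurement error and did not push deck_c.

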